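# Shut and bolt the damp box

### The arm

A 7-joint arm with a two-finger parallel gripper is mounted at the origin on the work surface. World frame = base frame: x ahead of the robot, y to its left, z up, the work surface at z = 0. Lengths are in mm, angles in rad, forces in N, time in s.
With the tool pointing down it reaches from about 400 to 850 mm from the base axis. Payload 6.9 kg.
Tool frame: the origin (TCP) lies midway between the tips of the shut fingers; the grasp point (between the pads) lies grasp_offset behind it (grasp_offset is the distance from the TCP to the grasp point, in mm); z points along the fingers, y is the line along which they close (so a half turn about z gives the same grasp; the last joint's range is limited). The gripper opens to 85 mm and grips with 20 to 120 N. Pads are 22 mm wide; open, the fingers measure 114 mm over their backs; the gripper's body (76 mm by 85 mm) begins 54 mm behind the grasp point. The pads swing forward as they close: fully open they stand 13 mm farther back than shut.
Start: joints at [1.242, 0.507, -0.238, 1.5, 0.126, 1.149, -0.155], TCP at [262.672, -567.111, 231.275] pointing down, gripper open.
Joint ranges: [-3.08, 3.08], [-0.24, 2.05], [-1.43, 1.35], [0, 2.5], [-1.52, 4.66], [0.17, 1.96], [-2.89, 2.89]. Speed limits (rad/s): [2.39, 2.39, 3.14, 3.14, 3.14, 3.14, 3.14].

### API

Orientations are given as a 3x3 rotation matrix whose columns are the frame's x, y, z axes.
In Python, from workcell import * gives the robot as it stands. Calls block until the motion is done:
- reach(position, orientation): joint-space move of the TCP to a pose.
- movel(position, rate=150, frame=None): straight line of the TCP; frame=None keeps the orientation; rate is the mean speed in mm/s.
- movej(angles): joint-space move.
- let_go() and close_gripper(grip_force=None): open the fingers fully, or close them until they stop; grip_force is the grip in N (None keeps the last).
- wait(seconds).
- ik(position, orientation): joint angles nearest the present ones, or None.
- get_state(): the state.
- get_image(name): name is "scene" or "side" or "wrist"; returns the picture (384x512x3 uint8, blue, green, red); there is no depth.
- camera_params(name): a dict with "camera_matrix" (3x3 intrinsics, pixels), "rvec" (rotation vector, rad) and "tvec" (3), from world to camera coordinates, as OpenCV has them. Camera axes: x right, y down, z forward; pixel columns grow to the right and rows downward; lengths in mm; the calibration is good to about 2 mm. A picture is of the moment at which its call begins: read the wrist's pose just before it. camera_params takes no time and is no camera call; for the wrist camera it gives the pose at the moment of the call.
A pose or a line that the arm cannot do raises IKError and nothing moves.
- hand_in(): hands the job in; it is judged then, once.
The state is a dict: "time": time; "q": joint angles; "qvel": joint speeds; "effort": joint torques, N m; "tool_pos": TCP position; "orientation": TCP orientation; "wrist_force": force on the tool from outside, world axes, zero at the start; "wrist_torque": the same for the moment, N m; "grip_width": finger opening in mm; "finger_force": force on a finger pad.
Only numpy, scipy, OpenCV 4.12 (cv2) and the standard library are available. Lean on these libraries where they do the work, as an engineer would, in place of code of your own. Each camera call takes 0.05 s, during which the arm holds its last target. There are 200 camera calls.

### The job

The damp box on the bench has been left open: push its lid fully shut, then push the barrel bolt on it all the way home through the keeper, and push its knob over and right down into the notch at the end of its slot, so that the box is locked. It is all pushing: do not lift the lid any further open, and leave the things standing on and around the box where they are.

Things in the scene. Friction and masses are not known exactly. Their poses are not given: they have to be found in the camera images.
- box: plywood damp box, 280 mm deep (x), 460 mm wide (y), 145 mm high shut. Origin: centre of its underside, on the table; x from its front (robot side) to its hinged back, y to its left seen from the robot, z up. Its top: from y = -230 to +100 mm the hinged lid (15 mm board, 6 mm overhang in front), from +102 to +230 mm a fixed deck level with the shut lid (z = 145 mm)
- notch (a point): mouth of the notch in the barrel of the plain steel bolt on the lid (mm, box frame, lid shut: x -102, y 68, z 161; the bolt's axis runs along y at x -90, z 161). Barrel 25 wide, y -14 to 94, its top 12.5 above the axis; the bare rod, 16 dia, sticks out behind it to y -62 at most. The slot for the knob's stem runs along the barrel's top; at its keeper end the notch turns down to the front (-x): an L
- keeper_mouth (a point): middle of the steel keeper (staple) on the fixed deck that the bolt goes into: box frame x = -90, y = 130, z = 161 mm; it is 20 mm long (y), its top 31 mm above the deck, its foot plate 60 mm wide (x). The bolt enters only with the lid shut
- lid (a joint): lid angle, rad: 0 shut, positive open; hinge line along the box's y at x = +140 mm, z = 130 mm. Starts 0.18 to 0.30 open. Stiff friction hinges: it stays where it is left and closes with about 4 to 6 N down at its front edge
- lid_front (a point): a clear spot on the upper face of the lid near its front edge and right end, good to push down on: 250 mm in front of the hinge line; with the lid shut at x = -110, y = -150, z = 145 mm in the box's frame. Its z axis is the lid's normal
- bolt (a joint): how far the bolt is pushed towards the keeper (the box's +y), m: 0 drawn back, 0.050 home (hard stop). Stays where it is left; about 3 N to move. The knob can turn only with the bolt within 3 mm of home
- knob (a joint): knob angle, rad: 0 upright (square off the lid), held upright by the slot (0.15 of play); up to 1.4 turned down to the front (box's -x), the stop in the notch. Turns about the bolt's axis; stays where it is left; about 1 to 2 N at the ball to turn
- knob_ball (a point): centre of the bolt's ball knob, 18 mm dia, on a 7 mm stem, 38 mm from the bolt's axis. Upright on the shut lid it is 54 mm above the lid's top, at x = -90 mm and y = 18 mm + bolt value in the box's frame; right down it is about 22 mm above the lid and 37 mm in front of the axis. Its y axis is the bolt's closing direction, its z axis points from the axis to the ball
- cork: bystander, to be left alone: cork bung, upright 54 mm dia cylinder 45 mm high with a hole down its middle, loose on the box's fixed deck. Origin under its middle.
- knife: bystander, to be left alone: wooden modelling knife, 150 x 16 x 7 mm, lying loose on the box's fixed deck. Origin under its middle.
- bowl: bystander, to be left alone: bisque bowl, 116 mm dia, 50 mm high, on the table left of the box (its +y side). Origin under its middle.
- mug: bystander, to be left alone: green glazed mug, 84 mm dia, 115 mm high, handle on its own +y side, on the table right of the box. Origin under its middle.
- cutter: bystander, to be left alone: round steel clay cutter, a ring 90 mm dia and 35 mm high, on the table at the box's left front. Origin under its middle.
- brush: bystander, to be left alone: glaze brush lying on the table in front of the box's right half. Origin under its middle.
- loop_tool: bystander, to be left alone: trimming tool with a wooden handle and a wire loop, about 185 mm long, 13 mm thick, lying on the table in front of the box. Origin under its middle.

How it is judged (in metres and radians):
On the way, in this order (a step that is already met when the one before it is completed fails the run):
1. the lid is pushed shut (value of joint lid below 0.02 rad), for 0.2 s.
2. with the lid shut, the bolt is pushed home through the keeper (value of joint lid below 0.02 rad and value of joint bolt above 0.046 m), for 0.2 s.
3. the knob is turned down into the notch (value of joint knob above 1.2 rad), for 0.2 s.
At the end, for the whole second after the job is handed in: The lid is shut (within 0.02 rad, about 6 mm at its front edge), the bolt is home in the keeper (within 5 mm of its stop), the knob is down in the notch (1.2 rad or more of 1.4), all at rest; nothing else was moved more than 30 mm (value of joint lid below 0.02 rad and value of joint bolt above 0.045 m and value of joint knob above 1.2 rad and velocity of joint knob between -0.1 and 0.1 rad/s and velocity of joint bolt between -0.01 and 0.01 m/s); the robot touches nothing.
It fails at once if the lid is lifted further open (value of joint lid above 0.36 rad).
It fails at once if something standing on or around the box is lifted or shoved (moved over 30 mm) (distance of any of cork, knife, bowl, mug, cutter, brush, loop_tool from where it was at the start of the episode above 0.03 m).
It also fails if it takes over 48 s, if anything falls off the work surface, if the arm or the gripper's body presses on something with over 40 N, if the wrist force passes 120 N, or if a joint passes its speed limit or range.

## Working session

There is one attempt and no reset: what is moved stays moved. The work goes in short steps, each a Python script; the robot and the scene stay as the last script left them, time stands still between calls to the robot, and variables do not carry over. Pictures are saved under pics/ and viewed, at most 10 in all, crops included, and the job is handed in when it is done.

```bash
mkdir -p pics; ls; python3 - <<'E'
from workcell import *
import cv2,numpy as np
for n in ("scene","side"):
    im=get_image(n); cv2.imwrite(f"pics/{n}0.png",im)
    p=camera_params(n); print(n,p)
    
E
```

```text
pics
scene {'camera_matrix': array([[383.96926103,   0.        , 258.20150481],
       [  0.        , 383.96926103, 190.80544474],
       [  0.        ,   0.        ,   1.        ]]), 'rvec': array([ 2.46374632, -0.54879211,  0.16465392]), 'tvec': array([-498.97073498,  298.56781462,  921.69679608])}
side {'camera_matrix': array([[376.86999977,   0.        , 262.87216351],
       [  0.        , 376.86999977, 192.28814047],
       [  0.        ,   0.        ,   1.        ]]), 'rvec': array([ 2.16866731, -0.22191769,  0.08730181]), 'tvec': array([-567.07722247,  208.58977074,  896.03767795])}
```

View pics/scene0.png

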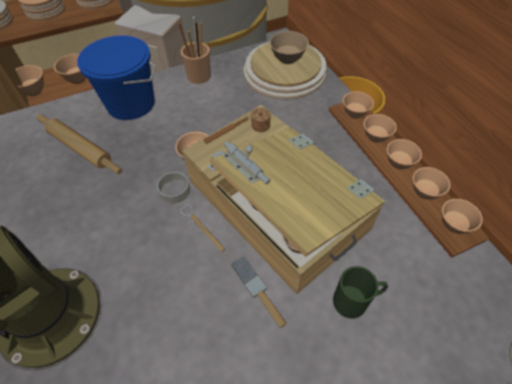

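View pics/side0.png

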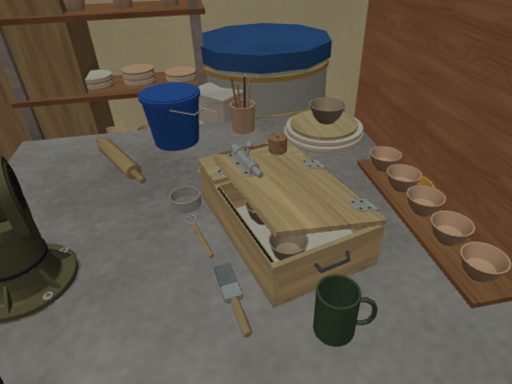

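The scene view shows the box with its front-right top corner near (298,290), its back-right corner near (382,203) and the bolt near (245,165). The side view shows the lid ajar and the knob near (238,150). I'll enlarge both views to pick corner pixels.

```bash
python3 - <<'E'
import cv2
a=cv2.imread("pics/scene0.png")[95:305,170:400]
cv2.imwrite("pics/s1.png",cv2.resize(a,None,fx=2.8,fy=2.8,interpolation=cv2.INTER_CUBIC)[:600])
a=cv2.imread("pics/side0.png")[125:310,185:395]
cv2.imwrite("pics/d1.png",cv2.resize(a,None,fx=3.2,fy=3.2,interpolation=cv2.INTER_CUBIC)[:600])
E
```

```text
(no output)
```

View pics/s1.png

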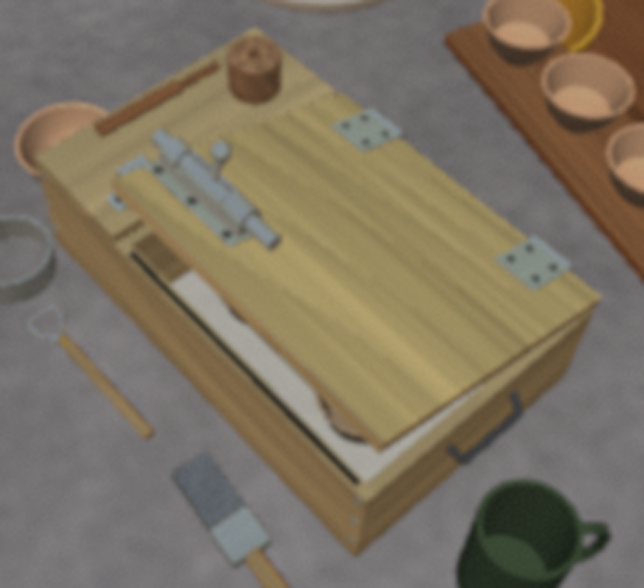

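View pics/d1.png

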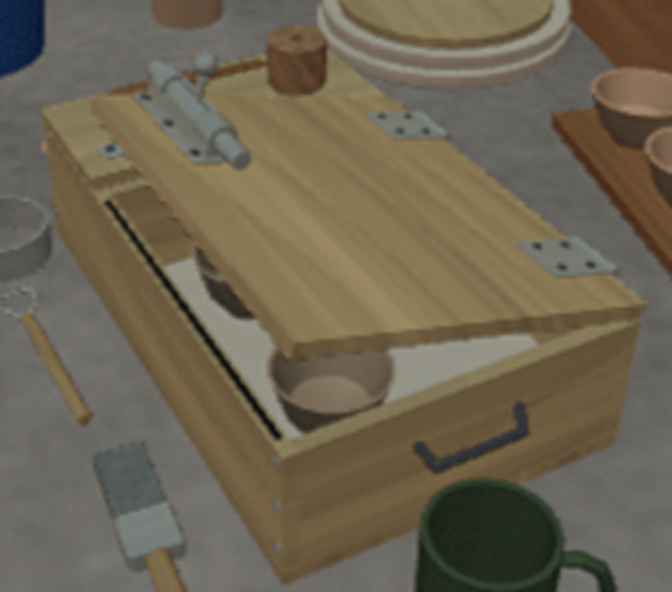

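The crops show the box's bottom front-right corner, the deck corners, the lid's front corners and the knob ball in both views. I'll cast rays through these pixels and fit the box pose.

```bash
cat > h.py <<'E'
import numpy as np,cv2
from workcell import *
def cam(n):
    p=camera_params(n);R=cv2.Rodrigues(np.array(p["rvec"]))[0];t=np.array(p["tvec"]).reshape(3)
    return np.array(p["camera_matrix"]),R,t
def ray(c,px):
    K,R,t=c;d=R.T@np.linalg.solve(K,[px[0],px[1],1.]);return -R.T@t,d/np.linalg.norm(d)
def onplane(c,px,z):
    o,d=ray(c,px);return o+d*(z-o[2])/d[2]
def tri(l):
    A=np.zeros((3,3));b=np.zeros(3);
    for c,px in l:
        o,d=ray(c,px);P=np.eye(3)-np.outer(d,d);A+=P;b+=P@o
    p=np.linalg.solve(A,b);return p,[np.linalg.norm(np.cross(p-ray(c,px)[0],ray(c,px)[1])) for c,px in l]
def rigid(B,W):
    B=np.array(B)[:,:2];W=np.array(W)[:,:2];b=B-B.mean(0);w=W-W.mean(0)
    a=np.arctan2((b[:,0]*w[:,1]-b[:,1]*w[:,0]).sum(),(b*w).sum())
    R=np.array([[np.cos(a),-np.sin(a)],[np.sin(a),np.cos(a)]]);t=W.mean(0)-R@B.mean(0)
    return a,t,(W-(B@R.T+t))
E
python3 - <<'E'
from h import *
np.set_printoptions(precision=1,suppress=True)
S=cam("scene");D=cam("side")
s=lambda u,v:(S,(u/2.8+170,v/2.8+95)); d=lambda u,v:(D,(u/3.2+185,v/3.2+125))
pts=[((-140,-230,0),s(357,553)),((-140,-230,0),d(287,582)),((-140,-230,130),s(362,490)),((-140,-230,130),d(283,458)),
((-140,230,145),s(38,157)),((-140,230,145),d(43,108)),((140,230,145),s(258,30)),((140,-230,145),s(600,297)),((140,-230,145),d(642,306)),((140,-230,0),d(612,443))]
B=[p[0] for p in pts];W=[onplane(*p[1],p[0][2]) for p in pts]
a,t,r=rigid(B,W);print(a,t);print(r)
Rb=np.array([[np.cos(a),-np.sin(a),0],[np.sin(a),np.cos(a),0],[0,0,1]]);T=np.array([*t,0])
for n,l in dict(lidFR=[s(379,441),d(287,346)],lidFL=[s(115,178),d(95,97)],knob=[s(221,150),d(206,64)],cork=[s(254,46),d(297,38)],rodend=[s(275,241),d(239,160)]).items():
    p,e=tri(l);q=Rb.T@(p-T);print(n,p,"box",q,e, "lid polar",np.hypot(140-q[0],q[2]-130),np.arctan2(q[2]-130,140-q[0]))
E
```

```text
0.2721183491772175 [634.2  51.7]
[[ 2.2  5.3]
 [ 3.9  7.9]
 [-2.2  8.9]
 [-0.4 -1.9]
 [ 0.1 -5.4]
 [ 3.2 -4.8]
 [-2.6 -9.9]
 [-4.  -1.5]
 [-3.7 -5.5]
 [ 3.6  6.9]]
lidFR [ 565.6 -199.3  210.4] box [-133.5 -223.3  210.4] [np.float64(0.10773022302328752), np.float64(0.10773022302350388)] lid polar 285.0980444124604 0.2857195525041199
lidFL [482.  116.4 212.7] box [-129.2  103.3  212.7] [np.float64(0.9523628026552087), np.float64(0.952362802655114)] lid polar 281.6289583320872 0.29796905202996055
knob [563.8  72.  254.1] box [-62.3  38.5 254.1] [np.float64(1.174465129119514), np.float64(1.1744651291193224)] lid polar 237.3591151987908 0.5501967267192169
cork [674.7 247.6 178.2] box [ 91.6 177.9 178.2] [np.float64(0.42748320205357715), np.float64(0.42748320205379403)] lid polar 68.26679089595332 0.783716025756694
rodend [573.6  -9.  219.4] box [-74.7 -42.2 219.4] [np.float64(0.04632252119154467), np.float64(0.04632252119164122)] lid polar 232.58248440446732 0.39453528201209975
```

Opposite faces disagree by about 10 mm, but the fit is good enough to push the lid. Lid is about 0.24 rad open and the bolt is at about 20 mm. I'll shut the lid with closed fingers, checking force, then take a wrist picture for a finer fix on the knob.

```bash
cat >> h.py <<'E'
A=0.2721;T=np.array([634.2,51.7,0])
def setpose(a,t):
    global A,T;A=a;T=np.array([t[0],t[1],0.])
def Rb(): return np.array([[np.cos(A),-np.sin(A),0],[np.sin(A),np.cos(A),0],[0,0,1]])
def W(x,y,z): return Rb()@np.array([x,y,z],float)+T
def O(): return Rb()@np.array([[0.,1,0],[1,0,0],[0,0,-1]])   # tool x = box y
def O2(): return Rb()@np.diag([1.,-1,-1])                    # tool x = box x
def fw(): return Rb().T@np.array(get_state()["wrist_force"])
def pb(): return Rb().T@(np.array(get_state()["tool_pos"])-T)
E
python3 - <<'E'
from h import *
np.set_printoptions(precision=2,suppress=True)
print({k:v for k,v in globals().items() if k=="grasp_offset"})
for nm,o in (("O",O()),("-O",O()@np.diag([-1,-1,1])),("O2",O2()),("-O2",O2()@np.diag([-1,-1,1]))):
    print(nm,[ik(W(*p),o) is not None and np.array(ik(W(*p),o)) for p in ((-110,-150,140),(-90,0,185),(-127,68,176),(-60,68,300))])
E
```

```text
{'grasp_offset': 18.700000000000003}
O [array([ 0.6 ,  0.6 , -0.7 ,  1.74,  0.45,  0.97,  0.  ]), array([ 0.44,  0.53, -0.83,  1.77,  0.44,  1.04, -0.28]), array([ 0.37,  0.47, -0.85,  1.9 ,  0.43,  0.96, -0.41]), array([ 0.37,  0.48, -0.96,  1.53,  0.4 ,  1.34, -0.36])]
-O [array([ 0.11,  0.53,  0.09,  1.75, -0.06,  0.87, -2.64]), array([-0.75,  0.68,  1.15,  1.78, -0.69,  1.14, -2.25]), array([-0.92,  0.62,  1.15,  1.91, -0.66,  1.05, -2.35]), array([-0.87,  0.58,  1.15,  1.55, -0.54,  1.37, -2.54])]
O2 [array([ 0.4 ,  0.54, -0.35,  1.74,  0.23,  0.9 , -1.35]), array([ 0.24,  0.46, -0.5 ,  1.77,  0.26,  0.98, -1.66]), array([ 0.22,  0.42, -0.62,  1.9 ,  0.3 ,  0.92, -1.84]), array([ 0.27,  0.44, -0.77,  1.53,  0.31,  1.3 , -1.84])]
-O2 [array([ 0.74,  0.68, -0.96,  1.74,  0.63,  1.06,  1.4 ]), array([ 0.54,  0.59, -1.03,  1.77,  0.56,  1.11,  1.17]), array([ 0.51,  0.57, -1.12,  1.9 ,  0.59,  1.06,  0.98]), array([ 0.5 ,  0.61, -1.28,  1.53,  0.58,  1.44,  1.03])]
```

```bash
python3 - <<'E'
from h import *
np.set_printoptions(precision=1,suppress=True)
close_gripper()
s=get_state();p=np.array(s["tool_pos"]);p[2]=340;movel(p)
reach(W(-99,-150,330),O())
movel(W(-99,-150,225),rate=150)
print(fw(),get_state()["time"])
z=225;done=0
while z>140:
    z-=5; x=-110+11*np.clip((z-145)/60,0,1)
    movel(W(x,-150,z),rate=60); f=fw(); print(z,pb(),f)
    if f[2]>25 and z<160: break
movel(pb()@Rb().T+T+[0,0,60],rate=150)
reach(W(-110,-20,380),O())
p=camera_params("wrist");im=get_image("wrist");cv2.imwrite("pics/w1.png",im);np.savez("w1.npz",**p)
cv2.imwrite("pics/scene1.png",get_image("scene"));cv2.imwrite("pics/side1.png",get_image("side"))
print(get_state()["time"],fw())
E
```

```text
[ 0.1  0.4 -0.7] 4.5667
220 [ -99.  -150.   220.3] [ 0.5  0.2 -0.1]
215 [ -99.2 -150.   214.7] [ 0.7 -0.2 -0.4]
210 [ -99.  -150.   209.8] [1.  1.3 1. ]
205 [ -99.1 -149.9  204.8] [-0.3  0.3  0.3]
200 [-100.1 -150.   199.8] [ 0.6 -0.6 -1.2]
195 [-101.  -150.   194.8] [ 0.6 -0.2  0.8]
190 [-101.9 -150.   189.9] [-0.2 -0.5 -0.1]
185 [-102.8 -150.   184.8] [-0.1  0.  -1. ]
180 [-103.8 -150.   179.8] [ 0.2 -0.3 -0.5]
175 [-104.7 -150.   174.8] [-0.1 -0.6 -0.3]
170 [-105.6 -150.   169.8] [ 0.3 -0.5 -0. ]
165 [-106.5 -150.   164.8] [-0.3  0.5 -0.2]
160 [-107.4 -150.   159.8] [-0.8  0.3  1.1]
155 [-108.4 -149.9  154.8] [ 0.2  0.1 -0.5]
150 [-109.3 -149.9  149.8] [ 0.4 -0.2 -0.8]
145 [-109.8 -150.   145.2] [0.2 0.2 2.2]
140 [-109.6 -150.   144.8] [-13.5   3.   42.6]
10.425 [ 0.2 -0.1  0.4]
```

View pics/w1.png

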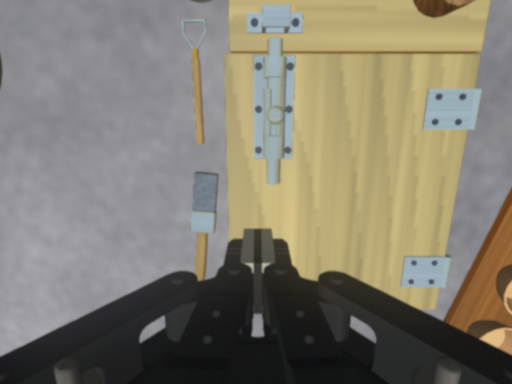

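The wrist view shows the lid flat. The knob ball is at (275,115), the rod runs from (274,184) to (275,38), the keeper is at about (275,20) and the lid/deck seam is at row 52. I'll turn these into positions.

```bash
python3 - <<'E'
from h import *
np.set_printoptions(precision=1,suppress=True)
p=np.load("w1.npz");K=p["camera_matrix"];c=(K,cv2.Rodrigues(p["rvec"])[0],p["tvec"].reshape(3))
for n,px,z in (("seam@axis",(274,52),145),("seam right",(478,52),145),("seam left (lid corner -146)",(226,54),145),("deckfront -140",(230,30),145),("lid front low",(228,220),145),("keeper plate",(275,22),147),("keeper top",(276,10),176),("knob",(275,115),199),("rod rear",(274,184),161),("rod front",(275,38),161),("barrel mid",(274,107),173)):
    q=onplane(c,px,z);print(n,q,"box",Rb().T@(q-T))
im=cv2.imread("pics/w1.png")[0:200,200:310];cv2.imwrite("pics/w1c.png",cv2.resize(im,None,fx=3,fy=3,interpolation=cv2.INTER_CUBIC))
E
```

```text
seam@axis [518.8 125.  145. ] box [-91.5 101.6 145. ]
seam right [736.5 185.3 145. ] box [134.5 101.2 145. ]
seam left (lid corner -146) [468.  108.7 145. ] box [-144.8   99.6  145. ]
deckfront -140 [466.3 133.4 145. ] box [-139.8  123.8  145. ]
lid front low [518.  -81.6 145. ] box [-147.8  -97.2  145. ]
keeper plate [511.4 153.6 147. ] box [-90.9 131.2 147. ]
keeper top [509.8 157.4 176. ] box [-91.4 135.3 176. ]
knob [535.9  61.1 199. ] box [-92.2  35.5 199. ]
rod rear [559.5 -16.4 161. ] box [-90.3 -45.5 161. ]
rod front [515.9 135.8 161. ] box [-91.3 112.8 161. ]
barrel mid [534.   68.3 173. ] box [-92.   42.9 173. ]
```

View pics/w1c.png

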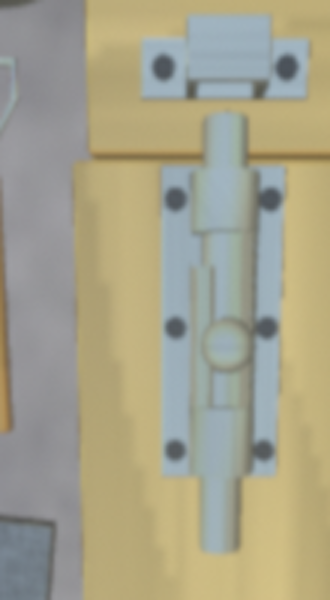

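The pose agrees to 1–2 mm and the bolt is at about 17 mm. Next I'll push it home against the ball.

```bash
python3 - <<'E'
from h import *
np.set_printoptions(precision=1,suppress=True)
movel(W(-91,0,260));movel(W(-91,0,186),rate=120);print(fw())
movel(W(-91,38,186),rate=60)
y=38
while y<58:
    y+=3;movel(W(-91,y,186),rate=40);f=fw();print(y,pb(),f)
    if abs(f[1])>12 and pb()[1]>40: break
wait(0.3)
movel(W(-91,pb()[1]-6,186),rate=60);movel(W(-91,30,270),rate=150)
movel(W(-110,-20,380),rate=200)
p=camera_params("wrist");im=get_image("wrist");np.savez("w2.npz",**p)
cv2.imwrite("pics/w2c.png",cv2.resize(im[0:200,200:310],None,fx=3,fy=3,interpolation=cv2.INTER_CUBIC))
print(get_state()["time"],fw())
E
```

```text
[0.4 0.2 0.9]
41 [-91.2  40.9 185.8] [ 0.3 -0.3  0.2]
44 [-91.2  44.  185.9] [-0.4 -1.9 -0.4]
47 [-91.1  47.3 185.9] [ 0.6 -2.5 -1. ]
50 [-91.1  49.  185.9] [ 0.2 -5.2 -0.5]
53 [-91.2  49.4 185.9] [  0.  -10.6   1.3]
56 [-91.2  49.8 186. ] [ -1.4 -17.3   2.3]
16.625 [0.2 0.4 0.7]
```

View pics/w2c.png

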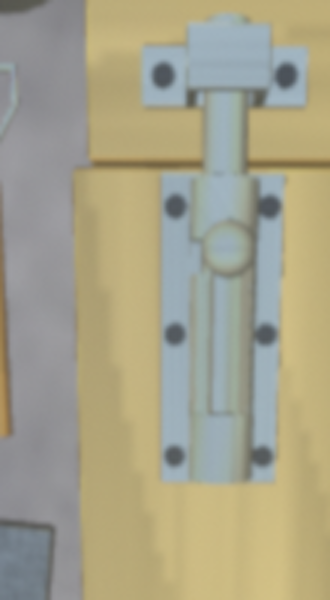

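The bolt is home: its tip shows through the keeper, with the ball at about (276,82) next to the notch. Next I'll tip the knob to the front, then press it down from above.

```bash
python3 - <<'E'
from h import *
np.set_printoptions(precision=1,suppress=True)
y=68.5
movel(W(-45,y,270),rate=200);movel(W(-45,y,180),rate=150);print(fw())
movel(W(-70,y,180),rate=80)
for x in (-76,-82,-88,-93,-98):
    movel(W(x,y,180),rate=60);f=fw();print(x,pb(),f)
    if abs(f[0])>25: break
movel(W(pb()[0]+4,y,180),rate=60);movel(W(pb()[0],y,225),rate=150)
movel(W(-129,y,225),rate=150);movel(W(-129,y,195),rate=100)
z=195
while z>166:
    z-=3;movel(W(-129,y,z),rate=60);f=fw();print(z,pb(),f)
    if f[2]>18: break
wait(0.3)
movel(W(-129,y,240),rate=150)
movel(W(-110,-20,380),rate=200)
im=get_image("wrist")
cv2.imwrite("pics/w3c.png",cv2.resize(im[0:200,200:310],None,fx=3,fy=3,interpolation=cv2.INTER_CUBIC))
cv2.imwrite("pics/side3.png",get_image("side"))
print(get_state()["time"],fw())
E
```

```text
[ 0.2  0.4 -0.2]
-76 [-76.   68.5 180.1] [ 0.6  0.3 -0.4]
-82 [-82.5  68.5 179.9] [ 0.5  0.5 -0.1]
-88 [-88.5  68.4 180. ] [ 0.1 -0.2  0.1]
-93 [-93.4  68.5 180. ] [ 0.1 -0.   0.5]
-98 [-98.5  68.5 180. ] [ 0.4  0.  -0.6]
192 [-128.6   68.6  192. ] [-0.1 -0.5  0.5]
189 [-128.9   68.5  188.9] [-0.1  0.2 -0.2]
186 [-128.9   68.5  185.8] [-0.2 -0.6  0.6]
183 [-129.    68.5  182.8] [-0.4  0.  -0.8]
180 [-129.    68.5  179.8] [-0.   0.3  0.2]
177 [-129.    68.5  176.8] [-0.5  0.4 -0.6]
174 [-128.8   68.6  175.2] [-5.4 -0.8 15.2]
171 [-128.8   68.6  174. ] [-11.1  -1.1  37.3]
25.5333 [-0.4 -0.1  1.1]
```

View pics/w3c.png

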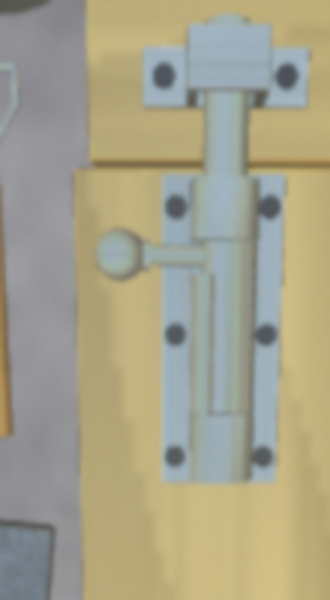

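The knob lies fully down in the notch, with the ball at crop (118,254). It stopped hard at the expected height, the bolt is through the keeper, the lid is flat and the arm is clear.

```bash
python3 -c "
from workcell import *
print(hand_in())"
```

```text
the job is handed in; nothing more can be done
None
```

The lid is shut, the bolt is home through the keeper and the knob is down in the notch; I handed the job in at about 25.5 s of the 48 s limit, and no verdict came back.

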